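# Roll two specimen tubes onto the lines of the viewing board

## Task

Line up the two corked specimen tubes on the white viewing board for the document camera, rolling each one with a sideways push of the fingers: first roll the tube nearer to the two black lines onto the line farther from the robot, then roll the other tube onto the nearer line. Leave each tube lying along its line, straight and centred over it, with the line showing past both ends. Never pick a tube up or slide it gripped, and leave everything else where it is.

Things in the scene. Friction and masses are not known exactly. Their poses are not given: they have to be found in the camera images.
- front_tube: starts nearer to the lines, belongs on the far line. Glass tube lying on its side, 30 mm diameter, glass 100 mm long, red chips inside, paper label, a 26 mm cork sticking out 14 mm at the +y end; 40-130 g. Origin: mid-glass on the axis, 15 mm above the board; y along the axis, x and z turn as it rolls. Smooth glass (friction about 0.35): rolls ahead of a light push on its upper flank, stops within mm of a slow push ending. 
- rear_tube: starts nearer to the robot, belongs on the near line. Glass tube lying on its side, 30 mm diameter, glass 100 mm long, red chips inside, paper label, a 26 mm cork sticking out 14 mm at the +y end; 40-130 g. Origin: mid-glass on the axis, 15 mm above the board; y along the axis, x and z turn as it rolls. Smooth glass (friction about 0.35): rolls ahead of a light push on its upper flank, stops within mm of a slow push ending. Starts 67 to 95 mm behind the other
- near_line (a point): the line nearer to the robot and the tubes: black line, 3 mm wide and 180 mm long, printed on the board. This point is the middle of the line, on the board's top surface; y runs along the line, x square to it, away from the tubes' starting side, z up
- far_line (a point): the line farther from the robot, 70 mm beyond the near one and parallel to it: black line, 3 mm wide and 180 mm long, printed on the board. This point is the middle of the line, on the board's top surface; y runs along the line, x square to it, away from the tubes' starting side, z up
- board: matt white plastic viewing board, fixed, 310 mm (x) by 270 mm (y), 6 mm thick, lying on the bench. Origin at the centre of its underside, x from the tubes towards the lines (away from the robot, within about 20 degrees), z up; the near line is at x = +15 mm and the far line at x = +85 mm. The tubes start within 4 degrees of parallel to the lines and keep their heading as they roll
- cork: bystander: loose cork stopper standing on the board beyond the +y ends of the lines, 26 mm across, 26 mm high; origin at the centre of its foot
- vial: bystander: small black-capped vial standing on the board near its -y edge, 23 mm across, 54 mm high; origin at the centre of its foot
- cork_ring: bystander: cork flask ring lying on the bench at the -y side of the board, 90 mm across, 30 mm high; origin at the centre of its underside
- spatula: bystander: narrow steel lab spatula, 180 mm long, 12 mm wide, 4 mm thick, lying on the bench along the +y edge of the board, x along it; origin at its middle, underneath
- beaker: bystander: glass beaker, 70 mm across, 92 mm high, on the bench on the -y side; origin at the centre of its foot
- jar: bystander: glass jar, 76 mm across, 98 mm high, on the bench on the +y side; origin at the centre of its foot
- chip_box: bystander: open clear plastic box of red plant chips, 115 x 85 x 50 mm, on the bench on the +y side; origin at the centre of its foot

How it is judged:
On the way, in this order (a step that is already met when the one before it is completed fails the run):
1. the front tube has been rolled over sideways (its own z axis turned more than 1.2 rad from vertical) (angle between front_tube's own z axis and vertical above 1.2 rad).
2. the front tube has rolled about one full turn (its own z axis back within 0.6 rad of vertical) (angle between front_tube's own z axis and vertical below 0.6 rad).
3. the rear tube has been rolled over sideways (its own z axis turned more than 1.2 rad from vertical) (angle between rear_tube's own z axis and vertical above 1.2 rad).
4. the rear tube has rolled about one full turn (its own z axis back within 0.6 rad of vertical) (angle between rear_tube's own z axis and vertical below 0.6 rad).
At the end, for the whole second after the job is handed in: The front tube lies on the far line and the rear tube on the near line, each with its axis within 6 mm of the line, parallel to it within 0.1 rad (6 degrees), its middle within 25 mm of the line's middle along the line, flat on the board and at rest (x of front_tube in the frame of far_line between -0.006 and 0.006 m and y of front_tube in the frame of far_line between -0.025 and 0.025 m and z of front_tube in the frame of far_line between 0.011 and 0.019 m and angle between the y axis of front_tube and the y axis of far_line, either way round below 0.1 rad and linear speed of each of front_tube, rear_tube below 0.01 m/s and x of rear_tube in the frame of near_line between -0.006 and 0.006 m and y of rear_tube in the frame of near_line between -0.025 and 0.025 m and z of rear_tube in the frame of near_line between 0.011 and 0.019 m and angle between the y axis of rear_tube and the y axis of near_line, either way round below 0.1 rad); the robot touches nothing.
It fails at once if a tube is lifted or stood up (its origin more than 12 mm above where it lies) (z of any of front_tube, rear_tube in the frame of near_line above 0.027 m).
It fails at once if a bystander is moved by more than 12 mm (distance of any of cork, vial, cork_ring, spatula, beaker, jar, chip_box from where it was at the start of the episode above 0.012 m).
It also fails if it takes over 64 s, if anything falls off the work surface, if the arm or the gripper's body presses on something with over 40 N, if the wrist force passes 120 N, or if a joint passes its speed limit or range.

## Robot

A 7-joint arm with a two-finger parallel gripper is mounted at the origin on the work surface. World frame = base frame: x ahead of the robot, y to its left, z up, the work surface at z = 0. Lengths are in m, angles in rad, forces in N, time in s.
With the tool pointing down it reaches from about 0.4 to 0.875 m from the base axis. Payload 4.4 kg.
Tool frame: the origin (TCP) lies between the finger pads; the fingertips stand 19 mm ahead of it and the grasp point (between the pads) is the TCP (bot.tip_extent is the distance from the TCP to the fingertips, in m); z points along the fingers, x is the direction in which the jaws open and shut, and the axes are right-handed (so a half turn about z gives the same grasp; the last joint's range is limited). The gripper opens to 85 mm and grips with 20 to 120 N. Pads are 22 mm wide; open, the fingers measure 114 mm over their backs; the gripper's body (76 mm by 85 mm) begins 54 mm behind the grasp point. The pads swing forward as they close: fully open they stand 13 mm farther back than shut.
Start: joints at [-1.385, 0.628, 0.038, 1.517, -0.027, 0.996, -0.02], TCP at [0.162, 0.63, 0.25] pointing down, gripper open.
Joint ranges: [-3.06, 3.06], [-0.37, 2.12], [-1.25, 1.32], [0.18, 2.47], [-1.1, 4.24], [0.23, 1.98], [-2.94, 2.94]. Speed limits (rad/s): [2.57, 2.57, 3.14, 3.14, 3.14, 3.14, 3.14].

## Interface

Orientations are given as a unit quaternion [w, x, y, z].
In Python, from station import status, vision, ticket, bot gives the robot as it stands.
- The arm moves only by the shell command python3 -m crank 'ROWS' [FORCE]. ROWS is JSON, a list of rows, each a list of 7 numbers: the closure in counts, from 0 (fully open) to 255 (shut), then the shift along the world's x, y, z scaled (see below), then the turn, a rotation vector about the world's x, y, z scaled (see below). A call has exactly 8 rows; each row is the pose to reach, as a shift and turn from the pose commanded when the call began; what a row does not reach only later rows make up. The controller multiplies each number of a shift by 0.4 m and each number of a turn by 60 degrees. A row lasts 1/8 s, in which the tool goes at most 62.5 mm and 10.7 degrees, less where a joint would pass 70% of its speed; a pose out of reach is approached as far as the arm can. A call with a number of a shift or a turn outside -1 to 1 is refused whole. A call with a gripper value outside its range is refused whole. The fingers move at their own pace and stop on an object; FORCE is the grip in N (left out, the last holds). Time passes only in rows, so rows that repeat a pose let the fingers close, or fill a call up. It gives the time, the measured TCP pose, the force and the opening at its end, in the units of the state.
- status.get_obs(): the state, without advancing time (a new reading comes with each control period).
- vision.grab_frame(name): name is "side" or "top" or "wrist"; returns a dict with "pixels" (400x640x3 uint8, red, green, blue), "z_map" (400x640 float32, m along the optical axis (not along the pixel's ray), 0 where there is no reading), "fx", "fy", "cx", "cy" (pixels), "R" (3x3) and "t" (3): a world point X has camera coordinates R X + t. Camera axes: x right, y down, z forward; pixel columns grow to the right and rows downward; lengths in m; the calibration is good to about 2 mm. The wrist camera is an equidistant fisheye: a pixel r from the principal point sees the ray r / f radians off the axis. A picture is of the moment at which its call begins.
- ticket.close_job(): hands the job in, once; it reports no verdict.
The state is a dict: "clock": time; "joint_pos": joint angles; "joint_vel": joint speeds; "joint_torque": joint torques, N m; "eef_pos": TCP position; "eef_rot": TCP orientation; "force": force on the tool from outside, world axes, zero at the start; "torque": the same for the moment, N m; "gripper_width": opening from 0.0 (shut) to 1.0 (fully open).
Only numpy, scipy, OpenCV 4.12 (cv2) and the standard library are available. Lean on these libraries where they do the work, as an engineer would, in place of code of your own. Each camera call takes 0.05 s, during which the arm holds its last target. There are 200 camera calls.

## Working session

There is one attempt and no reset: what is moved stays moved. The work goes in short steps, Python scripts to look and compute and a shell command to move; the robot and the scene stay as the last step left them, time stands still between calls to the robot, and variables do not carry over. Pictures are saved under pics/ and viewed, about 8 in all and at most 12, crops included, and the job is handed in when it is done.

```bash
mkdir -p pics; ls; python3 - <<'E'
from station import status, vision
import cv2,pickle
print(status.get_obs())
for n in ("top","side"):
    f=vision.grab_frame(n); pickle.dump(f,open(f"{n}0.pkl","wb"))
    cv2.imwrite(f"pics/{n}0.png",f["pixels"][:,:,::-1]); print(n,f["fx"],f["cx"],f["cy"],f["R"],f["t"])
E
```

```text
pics
{'clock': 0.0, 'joint_pos': array([-1.38477949,  0.62932778,  0.03841352,  1.51838509, -0.02701729,
        0.99628139, -0.01998806]), 'joint_vel': array([-0.00085144,  0.0001762 ,  0.00036249, -0.00249933, -0.00013033,
       -0.00152874,  0.00109775]), 'joint_torque': array([ 6.51141272e-04, -5.63389671e+01,  1.22665387e+00, -1.93451232e+01,
        1.10514939e-02,  1.03195276e-02, -6.75790687e-06]), 'eef_pos': array([0.16176037, 0.62893935, 0.24939495]), 'eef_rot': array([ 5.74675611e-04,  7.90296919e-01,  6.12723340e-01, -7.46948512e-04]), 'force': array([-0.16312802,  0.00699797, -0.38193139]), 'torque': array([-0.02857126, -0.01970808,  0.04176234]), 'gripper_width': 1.00385573626416}
top 480.2801097120284 320.5187471898409 207.09555700852954 [[ 0.02409579 -0.99952428 -0.01925119]
 [-0.99814442 -0.02297644 -0.05638977]
 [ 0.05592062  0.02057422 -0.99822321]] [0.02069978 0.62287982 1.12797057]
side 469.1139890069318 315.7675547086629 194.91974076950703 [[-0.9019623  -0.43180503 -0.00290175]
 [-0.33341208  0.70067619 -0.63078464]
 [ 0.27440917 -0.56797649 -0.77595252]] [0.56985169 0.21192335 0.82352176]
```

View pics/top0.png

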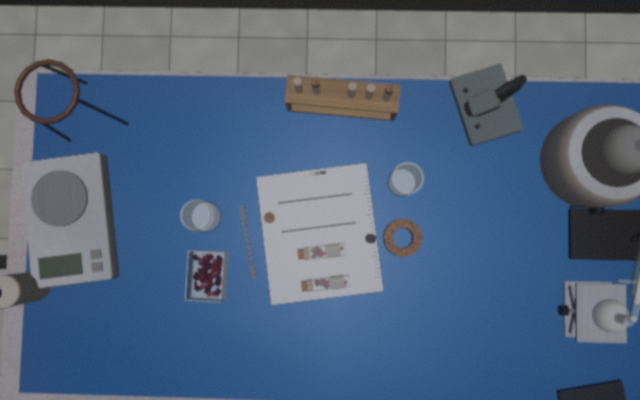

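The top view shows the board at u 257–383, v 163–303, with the lines at about v 198 and 227 and the tubes at about v 252 and 283. I'll enlarge it.

```bash
python3 - <<'E'
import cv2
i=cv2.imread("pics/top0.png")[155:310,235:435]
cv2.imwrite("pics/top0c.png",cv2.resize(i,None,fx=4,fy=4,interpolation=cv2.INTER_CUBIC)[:600])
E
```

```text
(no output)
```

View pics/top0c.png

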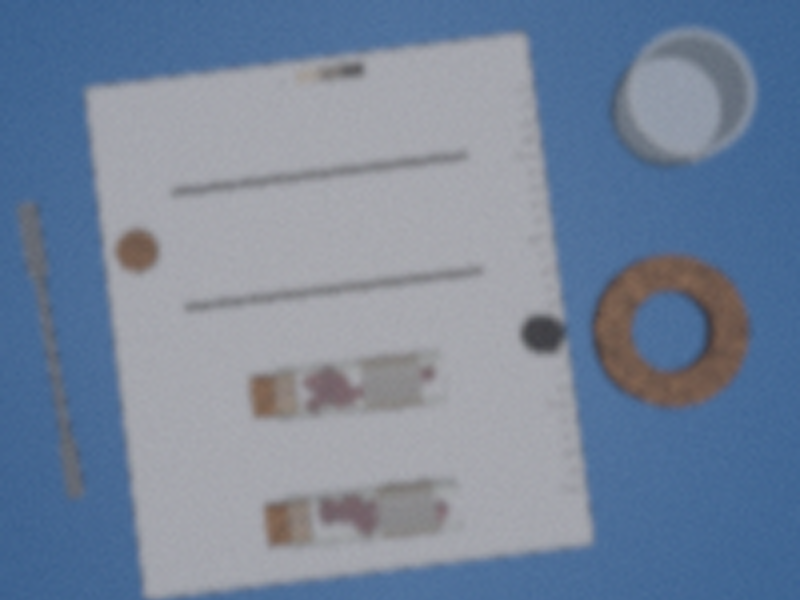

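```bash
cat > h.py <<'E'
import numpy as np
from station import status, vision, bot
def ray(f,u,v,z):
    R=np.array(f["R"]);t=np.array(f["t"])
    c=-R.T@t; d=R.T@np.array([(u-f["cx"])/f["fx"],(v-f["cy"])/f["fy"],1])
    return c+d*(z-c[2])/d[2]
E
python3 - <<'E'
from h import *
import pickle
f=pickle.load(open("top0.pkl","rb"))
P=lambda c,r,z: ray(f,235+(c+.5)/4-.5,155+(r+.5)/4-.5,z)
np.set_printoptions(precision=4,suppress=True)
fl=[P(172,191,.006),P(467,155,.006)]; nl=[P(187,308,.006),P(482,270,.006)]
for l in (fl,nl): print(l, np.linalg.norm(l[0]-l[1]))
ye=(fl[0]-fl[1])+(nl[0]-nl[1]); ye/=np.linalg.norm(ye); xe=np.array([ye[1],-ye[0],0])
mf=sum(fl)/2; mn=sum(nl)/2
print("xe",xe,np.degrees(np.arctan2(xe[1],xe[0])),"mf",mf,"mn",mn,"gap",(mf-mn)@xe)
for n,a,b,g,m in (("front",(264,396),(392,380),(360,384),mf),("rear",(280,524),(405,510),(376,513),mn)):
    A,B,G=[P(*q,.021) for q in (a,b,g)]
    d=A-B; print(n,G,"to line x,y",(G-m)@xe,(G-m)@ye,"yaw rel",np.arctan2(-d@xe,d@ye))
print(bot.tip_extent, [a for a in dir(bot) if a[0]!='_'])
q=status.get_obs()["eef_rot"]; print("jaw ang",np.degrees(2*np.arctan2(q[2],q[1])), "want",np.degrees(np.arctan2(ye[1],ye[0])))
E
```

```text
[array([0.6319, 0.1395, 0.006 ]), array([ 0.6577, -0.038 ,  0.006 ])] 0.17934088327061243
[array([0.5616, 0.1284, 0.006 ]), array([ 0.5886, -0.0484,  0.006 ])] 0.1788511719665563
xe [0.9891 0.1475 0.    ] 8.484592336042033 mf [0.6448 0.0508 0.006 ] mn [0.5751 0.04   0.006 ] gap 0.07052418749441818
front [0.5191 0.0231 0.021 ] to line x,y -0.1283968231523287 -0.008809846757660134 yaw rel 0.000575707204630213
rear [0.4436 0.0119 0.021 ] to line x,y -0.13419585757939326 -0.008407227416856724 yaw rel -0.011334952793281498
0.019 ['PlanningError', 'tip_extent']
jaw ang 75.57289029742266 want 98.48459233604204
```

```bash
python3 -m crank '[[110,0.05,-0.1,0,0,0,0.05],[110,0.1,-0.2,0,0,0,0.1],[110,0.15,-0.3,0,0,0,0.15],[110,0.2,-0.4,0,0,0,0.2],[110,0.25,-0.5,0,0,0,0.25],[110,0.3,-0.6,0,0,0,0.3],[110,0.35,-0.68,0,0,0,0.35],[110,0.4,-0.76,0,0,0,0.38]]'
python3 -m crank '[[110,0.05,-0.1,0,0,0,0],[110,0.1,-0.2,0,0,0,0],[110,0.15,-0.3,-0.05,0,0,0],[110,0.2,-0.4,-0.1,0,0,0],[110,0.25,-0.5,-0.15,0,0,0],[110,0.3,-0.6,-0.2,0,0,0],[110,0.35,-0.7,-0.25,0,0,0],[110,0.404,-0.768,-0.25,0,0,0]]'
python3 - <<'E'
from h import *
import cv2
s=status.get_obs(); print(s["clock"],s["eef_pos"],s["eef_rot"],s["gripper_width"],s["force"])
f=vision.grab_frame("wrist"); cv2.imwrite("pics/w1.png",f["pixels"][:,:,::-1]); print(f["R"],f["t"],f["fx"],f["cx"],f["cy"])
E
```

```text
clock: 1.1
eef_pos: [0.3224, 0.3242, 0.2502]
eef_rot: [-0.0, 0.653, 0.757, -0.0]
force: [1.1, 0.5, -0.6]
gripper_width: 0.573
clock: 2.1
eef_pos: [0.4825, 0.016, 0.1486]
eef_rot: [-0.001, 0.654, 0.756, -0.002]
force: [-0.1, -0.3, -0.5]
gripper_width: 0.566
2.1 [0.48254775 0.01602644 0.14862354] [-0.001333    0.65434869  0.75618991 -0.00168691] 0.5664257598271549 [-0.05882836 -0.25239749 -0.53399748]
[[-1.42929856e-01  9.89732466e-01 -8.37330978e-04]
 [ 9.36446668e-01  1.35508470e-01  3.23581664e-01]
 [ 3.20372744e-01  4.54653648e-02 -9.46199876e-01]] [ 0.05425222 -0.46298939  0.12915586] 309.70691628693146 324.4697311629102 202.2744424312289
```

View pics/w1.png

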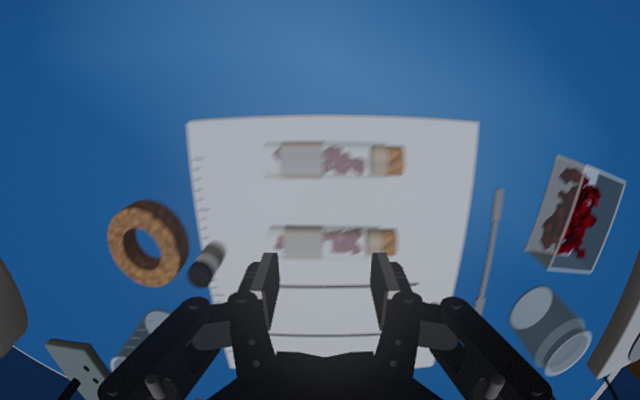

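The wrist view shows the jaws parallel to the lines. The fingers are at columns 268 and 380, and the front tube's glass spans columns 275–372, centred between them. Next I descend behind the front tube.

```bash
python3 -m crank '[[110,0,0.004,-0.04,0,0,0],[110,0,0.004,-0.08,0,0,0],[110,0,0.004,-0.12,0,0,0],[110,0,0.004,-0.16,0,0,0],[110,0,0.004,-0.2,0,0,0],[110,0,0.004,-0.24,0,0,0],[110,0,0.004,-0.27,0,0,0],[110,0,0.004,-0.282,0,0,0]]'
python3 - <<'E'
from h import *
import cv2
s=status.get_obs(); print(s["clock"],s["eef_pos"],s["force"])
f=vision.grab_frame("side"); cv2.imwrite("pics/s1.png",cv2.resize(f["pixels"][120:320,200:440,::-1],None,fx=3,fy=3))
E
```

```text
clock: 3.15
eef_pos: [0.4832, 0.0199, 0.0367]
eef_rot: [-0.0, 0.654, 0.757, -0.0]
force: [1.1, 0.3, -0.2]
gripper_width: 0.566
3.15 [0.48316189 0.0199419  0.03673077] [ 1.13824808  0.25247096 -0.18571682]
```

View pics/s1.png

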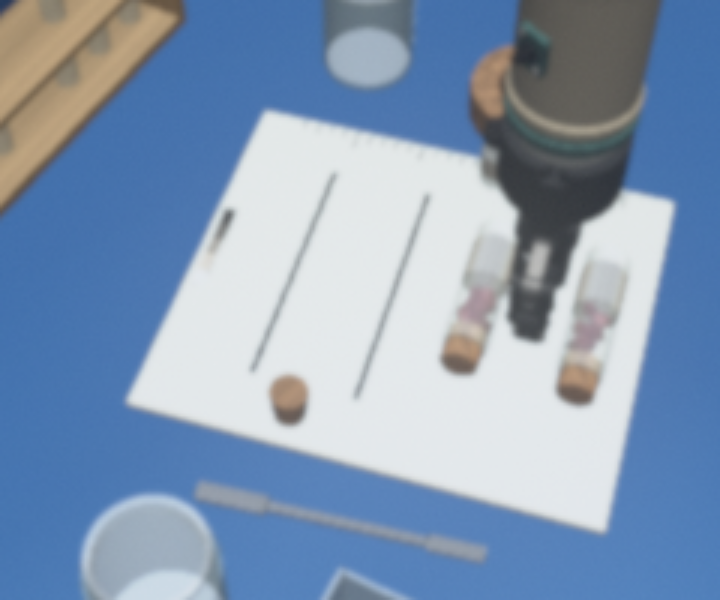

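The side view confirms both fingers are down between the tubes: front tube at about (477,300), finger at (530,320), rear tube at (592,320). Next is a slow push.

```bash
for i in 1; do
python3 -m crank '[[110,0.009,0.0014,0,0,0,0],[110,0.018,0.0027,0,0,0,0],[110,0.027,0.004,0,0,0,0],[110,0.036,0.0054,0,0,0,0],[110,0.045,0.0067,0,0,0,0],[110,0.054,0.008,0,0,0,0],[110,0.063,0.0094,0,0,0,0],[110,0.072,0.0107,0,0,0,0]]'
python3 -m crank '[[110,0.009,0.0014,0,0,0,0],[110,0.018,0.0027,0,0,0,0],[110,0.027,0.004,0,0,0,0],[110,0.036,0.0054,0,0,0,0],[110,0.045,0.0067,0,0,0,0],[110,0.054,0.008,0,0,0,0],[110,0.063,0.0094,0,0,0,0],[110,0.072,0.0107,0,0,0,0]]'
done
python3 - <<'E'
from h import *
import cv2
s=status.get_obs(); print(s["clock"],s["eef_pos"],s["force"])
f=vision.grab_frame("side"); cv2.imwrite("pics/s2.png",cv2.resize(f["pixels"][120:320,200:440,::-1],None,fx=3,fy=3))
E
```

```text
clock: 4.2
eef_pos: [0.5125, 0.0242, 0.0375]
eef_rot: [-0.0, 0.654, 0.757, -0.0]
force: [0.7, -0.2, 0.4]
gripper_width: 0.572
clock: 5.2
eef_pos: [0.5413, 0.0285, 0.0375]
eef_rot: [-0.0, 0.654, 0.757, -0.0]
force: [-0.3, 0.1, -0.5]
gripper_width: 0.573
5.2 [0.54134732 0.02852657 0.03752097] [-0.33760136  0.09421248 -0.51609609]
```

View pics/s2.png

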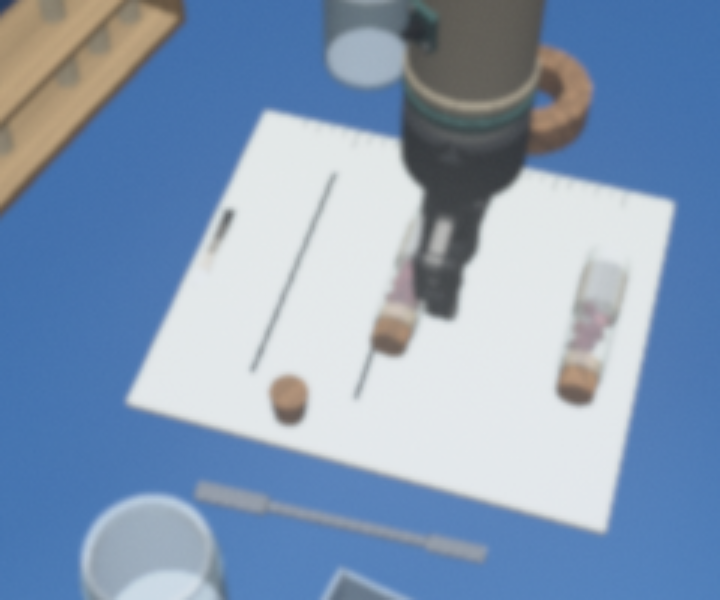

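The tube has rolled to about the near line (cork at (392,335) in the crop) and stayed parallel. I'll continue.

```bash

python3 -m crank '[[110,0.009,0.0014,0,0,0,0],[110,0.018,0.0027,0,0,0,0],[110,0.027,0.004,0,0,0,0],[110,0.036,0.0054,0,0,0,0],[110,0.045,0.0067,0,0,0,0],[110,0.054,0.008,0,0,0,0],[110,0.063,0.0094,0,0,0,0],[110,0.072,0.0107,0,0,0,0]]'
python3 -m crank '[[110,0.009,0.0014,0,0,0,0],[110,0.018,0.0027,0,0,0,0],[110,0.026,0.004,0,0,0,0],[110,0.033,0.005,0,0,0,0],[110,0.039,0.006,0,0,0,0],[110,0.044,0.0066,0,0,0,0],[110,0.048,0.0072,0,0,0,0],[110,0.05,0.0075,0,0,0,0]]'
python3 - <<'E'
from h import *
import cv2,pickle
s=status.get_obs(); p=s["eef_pos"];print(s["clock"],p,s["force"])
xe=np.array([.9891,.1475,0]);mf=np.array([.6448,.0508,.006]);print((mf-p)@xe)
f=vision.grab_frame("side"); pickle.dump(f,open("s3.pkl","wb"))
cv2.imwrite("pics/s3.png",cv2.resize(f["pixels"][160:280,240:400,::-1],None,fx=5,fy=5,interpolation=cv2.INTER_CUBIC))
E
```

```text
clock: 6.25
eef_pos: [0.5702, 0.0328, 0.0375]
eef_rot: [-0.0, 0.654, 0.757, -0.0]
force: [-0.9, 0.2, 0.3]
gripper_width: 0.57
clock: 7.25
eef_pos: [0.59, 0.0358, 0.0375]
eef_rot: [-0.0, 0.654, 0.757, -0.0]
force: [-0.7, -0.2, 0.1]
gripper_width: 0.571
7.25 [0.58999993 0.0357697  0.03751072] [-0.71823207 -0.24838976  0.06702118]
0.056419719666766864
```

View pics/s3.png

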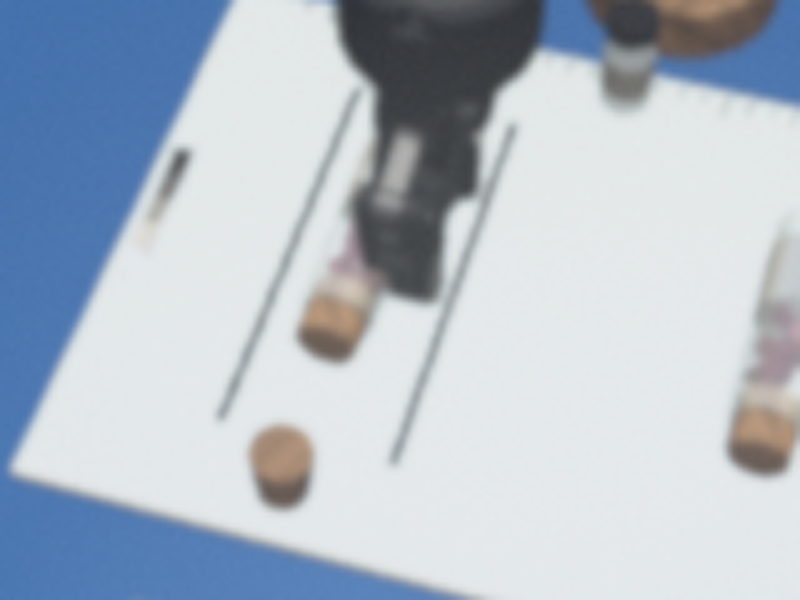

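```bash
cat >> h.py <<'E'
xe=np.array([.9891,.1475,0]);ye=np.array([-.1475,.9891,0]);mf=np.array([.6448,.0508,.006]);mn=np.array([.5751,.04,.006])
def loc(f,u,v,z,m):
    p=ray(f,u,v,z); return np.round([(p-m)@xe,(p-m)@ye],4)
E
python3 - <<'E'
from h import *
import pickle
f=pickle.load(open("s3.pkl","rb"))
P=lambda c,r,z,m: loc(f,240+(c+.5)/5-.5,160+(r+.5)/5-.5,z,m)
print("front cork mid",P(333,325,.021,mf),"end",P(327,343,.021,mf))
print("rear cork mid",P(764,435,.021,mf),"end",P(760,455,.021,mf))
print("lines",P(357,92,.006,mf),P(222,416,.006,mf),P(513,127,.006,mn),P(396,462,.006,mn))
E
```

```text
front cork mid [-0.0291  0.0439] end [-0.0295  0.0528]
rear cork mid [-0.2013  0.0448] end [-0.2016  0.054 ]
lines [ 0.0025 -0.0875] [0.0025 0.0878] [ 0.003  -0.0876] [0.0021 0.0885]
```

```bash

python3 -m crank '[[110,0.006,0.0009,0,0,0,0],[110,0.012,0.0018,0,0,0,0],[110,0.018,0.0027,0,0,0,0],[110,0.024,0.0036,0,0,0,0],[110,0.03,0.0045,0,0,0,0],[110,0.036,0.0054,0,0,0,0],[110,0.041,0.0061,0,0,0,0],[110,0.045,0.0067,0,0,0,0]]'
python3 -m crank '[[110,0.004,0.0006,0,0,0,0],[110,0.008,0.0012,0,0,0,0],[110,0.012,0.0018,0,0,0,0],[110,0.016,0.0024,0,0,0,0],[110,0.02,0.003,0,0,0,0],[110,0.023,0.0034,0,0,0,0],[110,0.025,0.0037,0,0,0,0],[110,0.026,0.0039,0,0,0,0]]'
python3 -m crank '[[110,0,0,0,0,0,0],[110,0,0,0,0,0,0],[110,-0.01,-0.0015,0,0,0,0],[110,-0.025,-0.0037,0.005,0,0,0],[110,-0.04,-0.006,0.04,0,0,0],[110,-0.05,-0.0075,0.1,0,0,0],[110,-0.1,-0.015,0.2,0,0,0],[110,-0.2,-0.03,0.3,0,0,0]]'
python3 - <<'E'
from h import *
import cv2,pickle
s=status.get_obs(); p=s["eef_pos"];print(s["clock"],p,s["force"])
f=vision.grab_frame("side"); pickle.dump(f,open("s4.pkl","wb"))
cv2.imwrite("pics/s4.png",cv2.resize(f["pixels"][160:280,240:400,::-1],None,fx=5,fy=5,interpolation=cv2.INTER_CUBIC))
E
```

```text
clock: 8.3
eef_pos: [0.608, 0.0385, 0.0375]
eef_rot: [-0.0, 0.654, 0.757, -0.0]
force: [-0.3, 0.7, -0.6]
gripper_width: 0.571
clock: 9.3
eef_pos: [0.6183, 0.04, 0.0375]
eef_rot: [-0.0, 0.654, 0.757, -0.0]
force: [0.4, -1.0, -0.1]
gripper_width: 0.57
clock: 10.3
eef_pos: [0.5388, 0.0282, 0.1595]
eef_rot: [0.001, 0.654, 0.757, 0.001]
force: [0.3, -0.1, 0.9]
gripper_width: 0.57
10.3 [0.53877188 0.0281522  0.15946953] [ 0.32909957 -0.05178069  0.85611099]
```

View pics/s4.png

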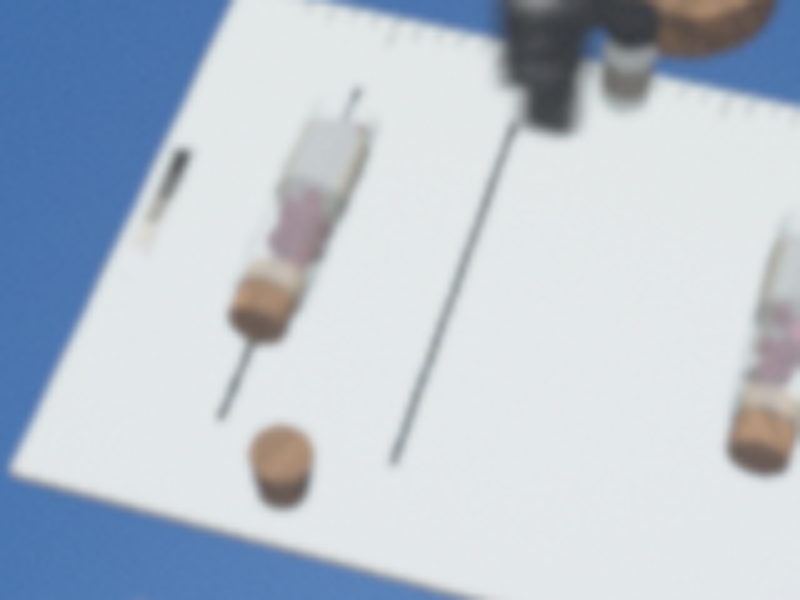

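```bash
python3 - <<'E'
from h import *
import pickle,cv2
f=pickle.load(open("s4.pkl","rb"))
P=lambda c,r,z,m: loc(f,240+(c+.5)/5-.5,160+(r+.5)/5-.5,z,m)
print("cork mid",P(265,305,.021,mf),"end",P(258,322,.021,mf))
print("glass -y end corners",P(316,110,.021,mf),P(375,126,.021,mf),"label mid",P(327,150,.021,mf))
print("lines",P(357,92,.006,mf),P(222,416,.006,mf))
f=vision.grab_frame("top"); pickle.dump(f,open("t4.pkl","wb"))
cv2.imwrite("pics/t4.png",cv2.resize(f["pixels"][175:295,255:415,::-1],None,fx=5,fy=5,interpolation=cv2.INTER_CUBIC))
E
```

```text
cork mid [-0.0003  0.0425] end [-0.0004  0.0511]
glass -y end corners [ 0.012  -0.0603] [-0.0145 -0.0591] label mid [ 0.0008 -0.0407]
lines [ 0.0025 -0.0875] [0.0025 0.0878]
```

View pics/t4.png

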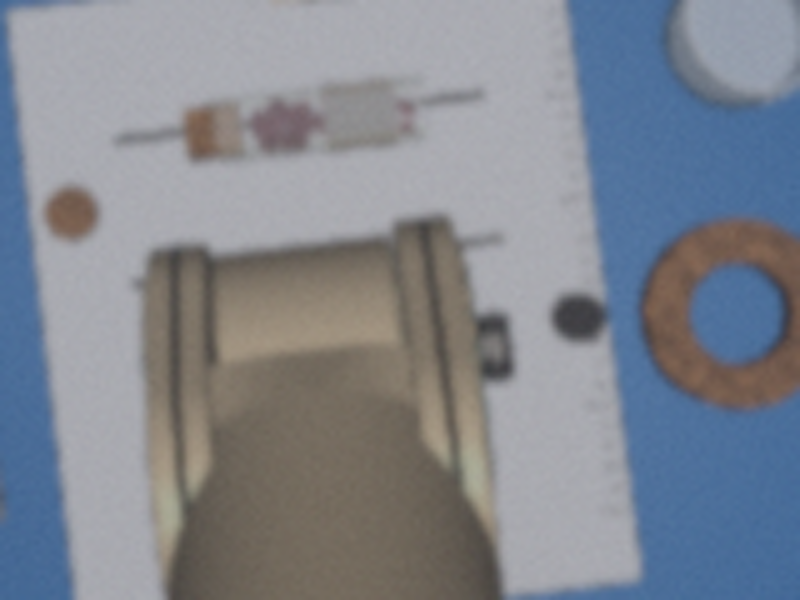

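The front tube lies along the far line, about 2 mm short of it, parallel, with the line showing at both ends. Next is the rear tube.

```bash

python3 -m crank '[[110,-0.06,-0.01,0,0,0,0],[110,-0.12,-0.02,0,0,0,0],[110,-0.18,-0.03,0,0,0,0],[110,-0.24,-0.04,0,0,0,0],[110,-0.29,-0.048,0,0,0,0],[110,-0.322,-0.053,0,0,0,0],[110,-0.322,-0.053,-0.03,0,0,0],[110,-0.322,-0.053,-0.06,0,0,0]]'
python3 - <<'E'
from h import *
import cv2,pickle
s=status.get_obs(); p=s["eef_pos"];print(s["clock"],p,s["force"],(p-mn)@xe,(p-mn)@ye)
f=vision.grab_frame("side"); pickle.dump(f,open("s5.pkl","wb"))
cv2.imwrite("pics/s5.png",cv2.resize(f["pixels"][160:310,260:460,::-1],None,fx=4,fy=4,interpolation=cv2.INTER_CUBIC))
E
```

```text
clock: 11.4
eef_pos: [0.4108, 0.007, 0.1328]
eef_rot: [0.001, 0.654, 0.757, 0.001]
force: [0.4, 0.4, -0.1]
gripper_width: 0.566
11.4 [0.41075289 0.0070058  0.13276215] [ 0.42752769  0.41968375 -0.14212408] -0.16742237574614796 -0.008393363410695413
```

View pics/s5.png

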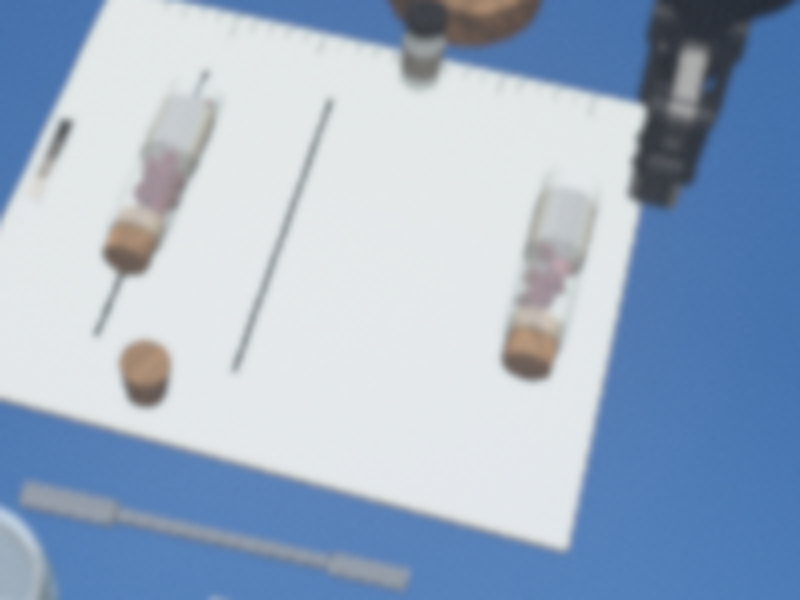

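The rear tube is undisturbed (cork at (530,350)) and the gripper is behind it. I'll descend and push.

```bash

python3 -m crank '[[110,0,0,-0.03,0,0,0],[110,0,0,-0.06,0,0,0],[110,0,0,-0.1,0,0,0],[110,0,0,-0.14,0,0,0],[110,0,0,-0.18,0,0,0],[110,0,0,-0.21,0,0,0],[110,0,0,-0.23,0,0,0],[110,0,0,-0.238,0,0,0]]'
python3 -m crank '[[110,0.009,0.0014,0,0,0,0],[110,0.018,0.0027,0,0,0,0],[110,0.027,0.004,0,0,0,0],[110,0.036,0.0054,0,0,0,0],[110,0.045,0.0067,0,0,0,0],[110,0.054,0.008,0,0,0,0],[110,0.063,0.0094,0,0,0,0],[110,0.072,0.0107,0,0,0,0]]'
python3 -m crank '[[110,0.009,0.0014,0,0,0,0],[110,0.018,0.0027,0,0,0,0],[110,0.027,0.004,0,0,0,0],[110,0.036,0.0054,0,0,0,0],[110,0.045,0.0067,0,0,0,0],[110,0.054,0.008,0,0,0,0],[110,0.063,0.0094,0,0,0,0],[110,0.072,0.0107,0,0,0,0]]'
python3 -m crank '[[110,0.009,0.0014,0,0,0,0],[110,0.018,0.0027,0,0,0,0],[110,0.027,0.004,0,0,0,0],[110,0.036,0.0054,0,0,0,0],[110,0.045,0.0067,0,0,0,0],[110,0.054,0.008,0,0,0,0],[110,0.063,0.0094,0,0,0,0],[110,0.072,0.0107,0,0,0,0]]'
python3 - <<'E'
from h import *
import cv2,pickle
s=status.get_obs(); p=s["eef_pos"];print(s["clock"],p,s["force"],(p-mn)@xe,(p-mn)@ye)
f=vision.grab_frame("side"); pickle.dump(f,open("s6.pkl","wb"))
cv2.imwrite("pics/s6.png",cv2.resize(f["pixels"][160:310,260:460,::-1],None,fx=4,fy=4,interpolation=cv2.INTER_CUBIC))
E
```

```text
clock: 12.45
eef_pos: [0.4088, 0.0072, 0.0368]
eef_rot: [-0.002, 0.654, 0.757, -0.0]
force: [0.8, -0.7, -0.6]
gripper_width: 0.572
clock: 13.45
eef_pos: [0.4385, 0.0111, 0.0383]
eef_rot: [-0.0, 0.654, 0.757, -0.0]
force: [-1.1, 0.4, 0.8]
gripper_width: 0.565
clock: 14.45
eef_pos: [0.4673, 0.0154, 0.0383]
eef_rot: [-0.0, 0.654, 0.757, -0.0]
force: [0.7, -0.2, 0.1]
gripper_width: 0.568
clock: 15.45
eef_pos: [0.4961, 0.0197, 0.0383]
eef_rot: [-0.0, 0.654, 0.757, -0.0]
force: [-0.2, 0.6, -0.3]
gripper_width: 0.573
15.45 [0.49612831 0.01967415 0.03829543] [-0.17125065  0.55179716 -0.31999271] -0.08110896276918911 -0.008455977861438764
```

View pics/s6.png

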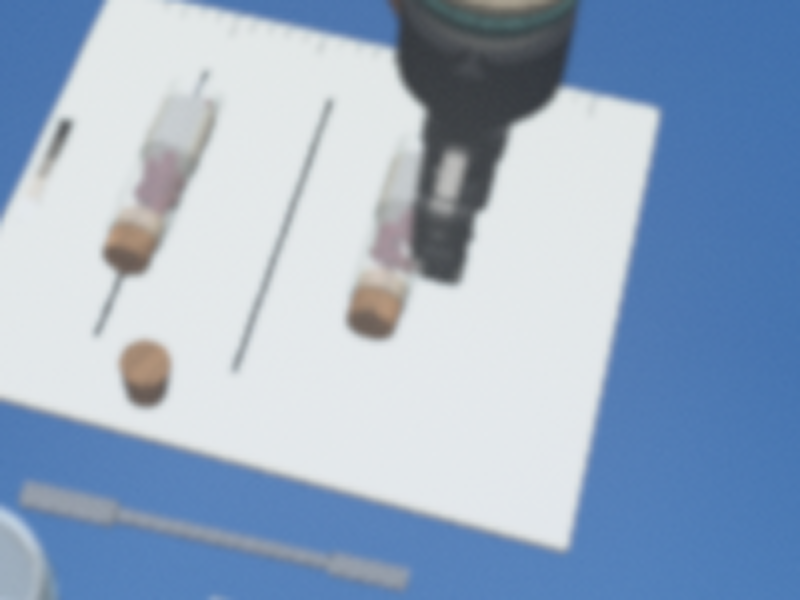

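The tube is rolling straight ahead of the fingers (cork at (376,310)), parallel to the line. I'll finish the push slowly and retract.

```bash

python3 -m crank '[[110,0.008,0.0012,0,0,0,0],[110,0.016,0.0024,0,0,0,0],[110,0.024,0.0036,0,0,0,0],[110,0.032,0.0048,0,0,0,0],[110,0.04,0.006,0,0,0,0],[110,0.048,0.0072,0,0,0,0],[110,0.055,0.0082,0,0,0,0],[110,0.062,0.0092,0,0,0,0]]'
python3 -m crank '[[110,0.006,0.0009,0,0,0,0],[110,0.012,0.0018,0,0,0,0],[110,0.018,0.0027,0,0,0,0],[110,0.024,0.0036,0,0,0,0],[110,0.03,0.0045,0,0,0,0],[110,0.036,0.0054,0,0,0,0],[110,0.041,0.0061,0,0,0,0],[110,0.045,0.0067,0,0,0,0]]'
python3 -m crank '[[110,0.004,0.0006,0,0,0,0],[110,0.008,0.0012,0,0,0,0],[110,0.012,0.0018,0,0,0,0],[110,0.016,0.0024,0,0,0,0],[110,0.02,0.003,0,0,0,0],[110,0.023,0.0034,0,0,0,0],[110,0.026,0.0039,0,0,0,0],[110,0.028,0.0042,0,0,0,0]]'
python3 -m crank '[[110,0,0,0,0,0,0],[110,0,0,0,0,0,0],[110,-0.01,-0.0015,0,0,0,0],[110,-0.025,-0.0037,0.005,0,0,0],[110,-0.04,-0.006,0.04,0,0,0],[110,-0.07,-0.0105,0.1,0,0,0],[110,-0.17,-0.025,0.2,0,0,0],[110,-0.3,-0.045,0.3,0,0,0]]'
python3 - <<'E'
from h import *
import cv2,pickle
s=status.get_obs(); p=s["eef_pos"];print(s["clock"],p,s["force"])
f=vision.grab_frame("side"); pickle.dump(f,open("s7.pkl","wb"))
a=cv2.resize(f["pixels"][160:270,240:350,::-1],None,fx=5,fy=5,interpolation=cv2.INTER_CUBIC)
cv2.imwrite("pics/s7.png",a)
E
```

```text
clock: 16.5
eef_pos: [0.5209, 0.0233, 0.0383]
eef_rot: [-0.0, 0.654, 0.757, -0.0]
force: [-0.0, -0.3, 0.2]
gripper_width: 0.564
clock: 17.5
eef_pos: [0.5389, 0.026, 0.0383]
eef_rot: [0.0, 0.654, 0.757, -0.0]
force: [-0.3, 0.5, 0.8]
gripper_width: 0.566
clock: 18.5
eef_pos: [0.55, 0.0277, 0.0383]
eef_rot: [-0.0, 0.654, 0.757, 0.0]
force: [-0.2, 0.4, -0.2]
gripper_width: 0.57
clock: 19.5
eef_pos: [0.4319, 0.0103, 0.1578]
eef_rot: [0.001, 0.653, 0.757, 0.0]
force: [0.0, -0.2, 0.3]
gripper_width: 0.57
19.5 [0.43192607 0.010301   0.15776945] [ 0.00280145 -0.21569853  0.28482078]
```

View pics/s7.png

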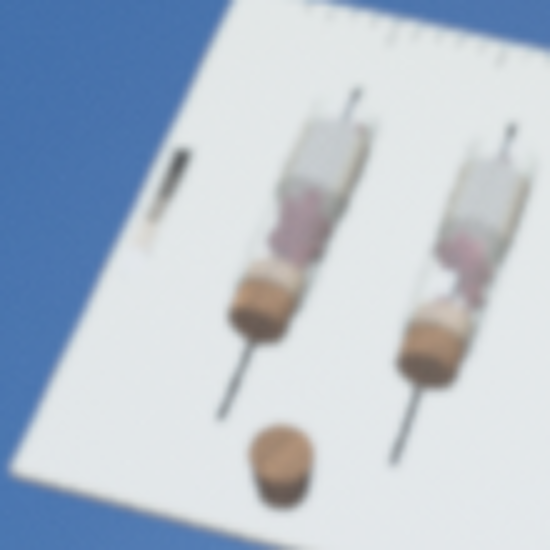

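```bash
python3 - <<'E'
from h import *
import pickle,cv2
f=pickle.load(open("s7.pkl","rb"))
P=lambda c,r,z,m: loc(f,240+(c+.5)/5-.5,160+(r+.5)/5-.5,z,m)
print("front cork",P(265,305,.021,mf),"rear cork mid",P(433,348,.021,mn),"end",P(427,366,.021,mn),"rear -y corners",P(471,142,.021,mn),P(534,162,.021,mn),"label",P(490,190,.021,mn))
print("near line",P(513,127,.006,mn),P(394,462,.006,mn))
f=vision.grab_frame("top")
cv2.imwrite("pics/t8.png",cv2.resize(f["pixels"][180:270,260:380,::-1],None,fx=6,fy=6,interpolation=cv2.INTER_CUBIC))
pickle.dump(f,open("t8.pkl","wb"))
E
```

```text
front cork [-0.0003  0.0425] rear cork mid [0.0007 0.0433] end [0.0006 0.0522] rear -y corners [ 0.0149 -0.0621] [-0.0131 -0.0593] label [ 0.0005 -0.0395]
near line [ 0.003  -0.0876] [0.0028 0.0887]
```

View pics/t8.png

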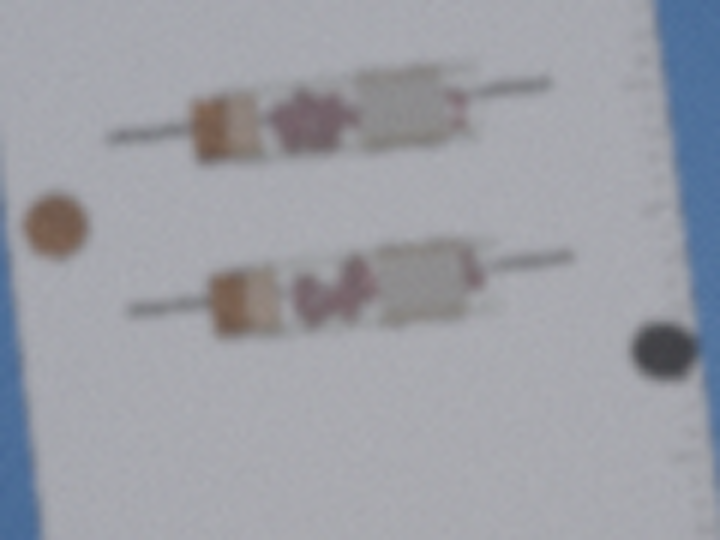

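```bash
python3 -c "
from station import ticket,status
print(status.get_obs()['clock'],ticket.close_job())"
```

```text
the job is handed in; nothing more can be done
19.6 None
```

Both tubes are on their lines and the job was handed in at 19.6 s. I rolled the front tube onto the far line first, then the rear tube onto the near line. I used slow two-finger pushes with the jaws parallel to the lines.

- **Position:** the last side and top views show each axis about 2–3 mm short of its line, against the 6 mm allowed. Each tube's middle is about 10 mm from the line's middle along the line, against 25 mm allowed.
- **Alignment:** both tubes look parallel to within about 1–2°, and the line shows past both ends of each.
- **Bystanders:** the cork and vial look undisturbed in the final views. I saw nothing else moved along the way, but the last crops do not show the other items.
- **Robot:** the gripper had been withdrawn well clear, with the TCP about 16 cm above the bench.
- **Disagreement:** the two cameras differ by about 2.5 mm, which is near the stated calibration. I allowed for it by measuring each tube relative to its line in the same picture.
- **Not checked:** I did not measure how far the tubes turned. The full turn is inferred from about 130 mm of travel, against a 94 mm circumference, and from the chips' changed appearance.

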